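Hang the tealight carrier below the display hanger

ROBOT

A 6-joint arm with a two-finger parallel gripper is mounted at the origin on a cart in front of the work surface, level with it; the furniture and walls round the work are solid. World frame = base frame: x ahead of the robot, y to its left, z up, the work surface at z = 0. Lengths are in m, angles in rad, forces in N, time in s.
With the tool pointing down it reaches from about 0.35 to 0.85 m from the base axis. Payload 8.1 kg.
Tool frame: the origin (TCP) lies between the finger pads; the fingertips stand 11 mm ahead of it and the grasp point (between the pads) lies 8 mm behind it (robot.tips_ahead is the distance from the TCP to the fingertips, in m); z points along the fingers, y is the line along which they close (so a half turn about z gives the same grasp; the last joint's range is limited). The gripper opens to 93 mm and grips with 3 to 60 N. Pads are 15 mm wide; open, the fingers measure 128 mm over their backs; the gripper's body (75 mm by 188 mm) begins 65 mm behind the grasp point.
Start: joints at [-1.422, 0.13, 1.488, -0, 1.523, -0.085], TCP at [0.139, -0.584, 0.202] pointing down, gripper open.
Joint ranges: [-2.96, 2.96], [-0.89, 2.26], [0.02, 2.5], [-1.34, 4.48], [0, 2.73], [-2.66, 2.66]. Speed limits (rad/s): [2.39, 2.39, 2.79, 3.14, 3.14, 3.14].

INTERFACE

Orientations are given as a rotation vector (axis times angle).
In Python, from plant import robot gives the robot as it stands. The module is installed in compiled form; this text tells all that it offers.
- The arm moves only by the tool move_arm, never from a script. Its argument "deltas" is one flat list of numbers, 7 for each row, row after row: the shift along the tool's x, y, z in m, then the turn, a rotation vector about the tool's x, y, z in rad, then the opening, from 0 (shut) to 1 (fully open). A call has 1 to 12 rows; each row is the pose to reach, as a shift and turn from the pose commanded when the call began, along the tool's axes at that moment; what a row does not reach only later rows make up. A row lasts 1/8 s, in which the tool goes at most 62.5 mm and 10.7 degrees, less where a joint would pass 70% of its speed; a pose out of reach is approached as far as the arm can. A call with a gripper value outside its range is refused whole. The fingers move at their own pace and stop on an object; "squeeze" is the grip in N (left out, the last holds). Time passes only in rows, so rows that repeat a pose let the fingers close. It gives the time, the measured TCP pose, the force, the opening and the grip force at its end, in the units of the state.
- robot.read_state(): the state, without advancing time (a new reading comes with each control period).
- robot.read_camera(name): name is "scene" or "top" or "wrist"; returns (picture, depth): 400x640x3 uint8, red, green, blue; 400x640 float32, m along the optical axis (not along the pixel's ray), 0 where there is no reading.
- robot.camera_model(name): a dict with "K" (3x3 intrinsics, pixels), "R" (3x3) and "t" (3): a world point X has camera coordinates R X + t; the wrist camera has in their place "tool_from_camera" (4x4, takes a point from camera to tool coordinates, whose origin is the TCP and whose axes are the flange's). Camera axes: x right, y down, z forward; pixel columns grow to the right and rows downward; lengths in m; the calibration is good to about 2 mm. A picture is of the moment at which its call begins: read the wrist's pose just before it. camera_model takes no time and is no camera call.
- robot.close_job(): hands the job in; it is judged then, once.
Trained networks look in the newest picture that a camera, given by its name, has taken for a name from the list of things; names that differ only in an ending like _2 or _b are one class to them, and where a whole thing is asked for, a point or a joint stands for the part that bears it (a point fixed in the world has none). Each returns a list of dicts, best first, with "confidence" (0 to 1); they miss things now and then, are a little off and sometimes report something else, mostly with a low value. They report only what shows in the picture. A call takes as long as a camera call. They do not tell look-alikes from the thing itself.
- robot.recognise(camera, label): "uv" ([column, row] in pixels, amid what is visible of it).
The state is a dict: "t": time; "q": joint angles; "dq": joint speeds; "joint_torque": joint torques, N m; "tool_pos": TCP position; "orientation": TCP orientation; "force": force on the tool from outside, world axes, zero at the start; "wrist_torque": the same for the moment, N m; "opening": finger opening in m; "gripper_force": force on a finger pad.
Only numpy, scipy, OpenCV 4.12 (cv2) and the standard library are available. Lean on these libraries where they do the work, as an engineer would, in place of code of your own. Each camera call takes 0.05 s, during which the arm holds its last target. There are 200 camera calls.

TASK

Hang the tealight carrier by its hook from the lower bar of the wire hanger on the display stand, with the hook seated down in the groove of the collar on that bar, so that the two hang as a chain. The collar is clamped anywhere along the bar, so feel for it gently (never more than about 15 newtons against the hanger), keep the tealight in its dish, leave the candles and the mould where they stand, and let go of the carrier when it hangs still.

Things in the scene. Friction and masses are not known exactly. Their poses are not given: they have to be found in the camera images.
- stand: Fixed steel display stand. Origin on the table straight below the hanger's lower bar; x points to its post (away from the robot at yaw 0), z up. Base plate x -40 to 130, y -75 to 75 mm, 12 mm thick. Post 14 mm thick at x = 105 mm; its arm runs at 275 mm height from the post back to x = 0. On the -x side of the hanger there is nothing above the base plate.
- hanger: Wire hanger swinging freely on a pin along y at the end of the stand's arm; stiff along y and z. Origin on the pin, 275 mm above the table; x to the post, z up. A rectangular loop of 6 mm round wire in the y-z plane: lower bar axis at z = -100, top wire at z = -33, side wires at y = -68 and 68 mm; opening 130 wide, 61 mm high; a 12 mm wide strap joins top wire and pin.
- lower_bar (a point): Middle of the hanger's lower bar, on its axis, 175 mm above the table. y along the bar, x to the post, z up. A brass collar is clamped on the bar, its middle anywhere from y = -30 to 30 mm (not reported, it does not slide): a spool 22 mm long, two end flanges 24 mm across and 5 mm long with flat outer faces, between them a groove 12 mm wide and 14 mm across. Bare bar 6 mm.
- hook_seat (a point): Inside of the top of the carrier's hook, 115 mm above the carrier's underside. Axes: x from handle to hook, z up. Hook: 6 mm round wire in the x-z plane, an upside-down U, 28 mm inner width, top 6 mm above this point, shank at x = -17 mm, free tip at x = 14 to 22 mm, down to 27 mm below this point. Point's height over the bar axis: on bare bar 3, in groove 7, on flange 12 mm.
- handle (a point): Centre of the carrier's wooden handle, a block 34 (x) x 12 (y) x 30 (z) mm with free room on both sides, to be gripped across y. It lies at x = -78 mm, z = -45 mm from hook_seat (70 mm above the carrier's underside). Axes are the carrier's.
- carrier: Loose rigid tealight carrier, 0.2 to 0.4 kg, balanced so that it hangs upright from hook_seat; stands on the table at the start. Origin on its underside, straight below hook_seat; x from handle to hook, z up. Round dish 72 mm across, centre at x = 4.5 mm; a wire post at x = -30 mm carries the hook and the handle.
- tealight_mid (a point): Middle of the aluminium cup of the loose tealight (36 mm across, cup 14 mm high) standing in the carrier's dish, 101 mm below hook_seat. The rim stands 8 mm above the dish's inner floor; 46 mm inner width.
- candle_brown_1: Bystander: brown pillar candle, 68 mm across, 88 mm high, loose; origin at the centre of its underside.
- candle_orange: Bystander: square orange and yellow candle, 45 x 45 x 129 mm, loose; origin at the centre of its underside.
- silicone_mould: Bystander: round pink mould, 68 mm across, 51 mm high, loose; origin at the centre of its underside.
Things that resemble listed ones, but are neither listed nor needed, are in the scene too. Leave any green look-alike of the carrier alone.

How it is judged:
By the outcome, as a careful person would: the job done as asked, in the order asked, and still so for the second after the job is handed in, with the robot touching nothing.
It also fails if it takes over 64 s, if anything falls off the work surface, if the arm or the gripper's body presses on something with over 40 N, if the wrist force passes 120 N, or if a joint passes its speed limit or range.

## Working session

There is one attempt and no reset: what is moved stays moved. The work goes in short steps, Python scripts to look and compute and a tool call to move; the robot and the scene stay as the last step left them, time stands still between calls to the robot, and variables do not carry over. Pictures are saved under pics/ and viewed, at most 13 in all, crops included, and the job is handed in when it is done.

Besides the shell and the picture viewer there is one more tool, called after "Call:" as name(argument=value, ...) on one line, values as JSON. move_arm: Moves the arm, as the interface text tells. Its arguments: {"type":"object","properties":{"deltas":{"type":"array","items":{"type":"number"}},"squeeze":{"type":"number"}},"required":["deltas"]}

```bash
mkdir -p pics; cat > h.py <<'E'
import numpy as np, cv2
from scipy.spatial.transform import Rotation as Ro
from plant import robot
def cam(n):
    s=robot.read_state(); im,d=robot.read_camera(n); m=robot.camera_model(n); K=np.array(m["K"])
    if n=="wrist":
        T=np.eye(4);T[:3,:3]=Ro.from_rotvec(s["orientation"]).as_matrix();T[:3,3]=s["tool_pos"]
        W=T@np.array(m["tool_from_camera"])
    else:
        W=np.eye(4);R=np.array(m["R"]);W[:3,:3]=R.T;W[:3,3]=-R.T@np.array(m["t"])
    return im,d,K,W
def cloud(d,K,W):
    v,u=np.mgrid[:d.shape[0],:d.shape[1]]
    P=np.stack([(u-K[0,2])/K[0,0]*d,(v-K[1,2])/K[1,1]*d,d],-1)
    X=P@W[:3,:3].T+W[:3,3]; X[d<=0]=np.nan
    return X
def save(n,im): cv2.imwrite("pics/"+n,im[:,:,::-1])
E
python3 - <<'E'
from h import *
np.set_printoptions(precision=3,suppress=True)
for n in ["scene","top"]:
    im,d,K,W=cam(n); save(n+"1.png",im); X=cloud(d,K,W); np.savez(n+"1.npz",im=im,X=X,K=K,W=W)
    print(n,W[:3,3],W[:3,2])
    for l in ["stand","hanger","lower_bar","hook_seat","handle","carrier","tealight_mid","candle_brown_1","candle_orange","silicone_mould"]:
        for r in robot.recognise(n,l)[:3]:
            u,v=np.round(r["uv"]).astype(int); print(l,round(r["confidence"],2),u,v,X[min(v,399),min(u,639)])
E
```

```text
scene [-0.141  0.836  1.146] [ 0.49  -0.579 -0.652]
stand 0.97 295 225 [ 0.687 -0.021  0.005]
hanger 0.83 304 192 [ 0.775 -0.165  0.001]
hanger 0.71 373 206 [ 0.548 -0.25   0.007]
lower_bar 0.92 302 182 [ 0.819 -0.204 -0.002]
hook_seat 0.86 374 205 [ 0.544 -0.249  0.015]
hook_seat 0.76 335 284 [0.441 0.085 0.004]
handle 0.78 373 206 [ 0.548 -0.25   0.007]
handle 0.72 335 282 [0.445 0.08  0.005]
carrier 0.64 375 207 [ 0.54  -0.25   0.007]
carrier 0.58 336 284 [0.439 0.083 0.004]
carrier 0.33 321 181 [ 0.711 -0.179  0.074]
tealight_mid 0.71 303 179 [0.619 0.008 0.245]
tealight_mid 0.57 283 312 [0.486 0.25  0.008]
candle_brown_1 0.89 361 175 [ 0.631 -0.292  0.069]
candle_orange 0.61 321 181 [ 0.711 -0.179  0.074]
silicone_mould 0.57 282 310 [0.493 0.247 0.007]
silicone_mould 0.44 371 210 [ 0.54  -0.227  0.009]
top [ 0.356 -0.037  1.413] [ 0.169 -0.007 -0.986]
stand 0.6 310 182 [ 0.616 -0.014  0.241]
stand 0.53 389 217 [ 0.539 -0.231  0.11 ]
hanger 0.52 303 182 [0.615 0.004 0.248]
hook_seat 0.81 277 260 [0.432 0.094 0.011]
hook_seat 0.6 390 216 [ 0.541 -0.233  0.114]
handle 0.83 275 257 [0.435 0.09  0.117]
handle 0.64 389 222 [ 0.528 -0.233  0.088]
carrier 0.97 277 255 [0.448 0.095 0.003]
carrier 0.92 387 220 [ 0.544 -0.239  0.015]
tealight_mid 0.59 382 214 [ 0.562 -0.224  0.019]
candle_brown_1 0.55 415 183 [ 0.64  -0.315  0.084]
candle_orange 0.26 414 182 [ 0.644 -0.313  0.082]
silicone_mould 0.57 221 244 [0.485 0.263 0.004]
```

View pics/scene1.png

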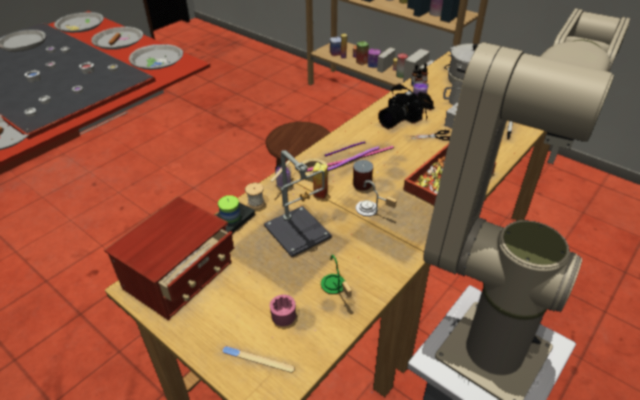

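View pics/top1.png

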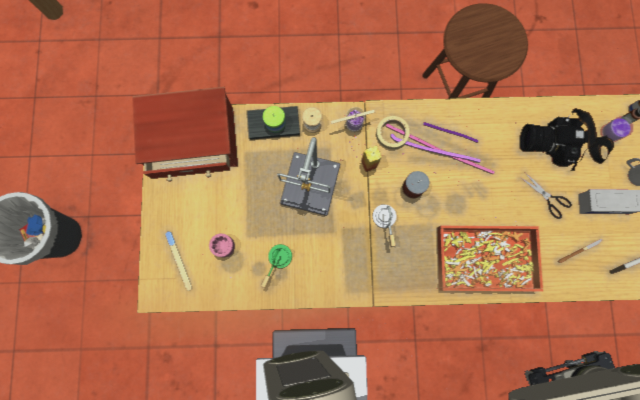

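Two carriers: the white/steel one at top (385,217), which holds a tealight, and a green look-alike at (278,260). The white one fits the description. The stand is at (310,182) with a brass collar near (306,185). I'll enlarge to confirm.

```bash
python3 - <<'E'
from h import *
np.set_printoptions(precision=3,suppress=True)
a=np.load("top1.npz");im,X=a["im"],a["X"]; print(a["K"][0,0])
c=cv2.resize(im[125:270,255:435],None,fx=4,fy=4,interpolation=cv2.INTER_CUBIC); save("crop1.png",c)
Z=X[...,2]
def blob(n,x0,x1,y0,y1,z0,z1):
    m=(X[...,0]>x0)&(X[...,0]<x1)&(X[...,1]>y0)&(X[...,1]<y1)&(Z>z0)&(Z<z1)
    P=X[m]; v,u=np.nonzero(m); print(n,len(P),P.mean(0),P.min(0),P.max(0),u.mean(),v.mean()); return P
blob("carr handle",.4,.62,-.3,-.16,.05,.095)
blob("carr top",.4,.62,-.3,-.16,.1,.14)
blob("dish",.4,.62,-.3,-.16,.012,.04)
blob("arm",.5,.85,-.1,.1,.255,.3)
P=blob("bar",.5,.85,-.12,.12,.15,.2)
blob("topwire",.5,.85,-.12,.12,.22,.255)
print(P[np.argsort(P[:,1])])
P=blob("base",.5,.85,-.15,.15,.007,.018)
r=cv2.minAreaRect((P[:,:2]*1000).astype(np.float32)); print(r)
E
```

```text
467.83726688194184
carr handle 101 [ 0.492 -0.238  0.079] [ 0.459 -0.299  0.058] [ 0.62  -0.226  0.093] 390.66336633663366 234.75247524752476
carr top 28 [ 0.553 -0.231  0.115] [ 0.537 -0.234  0.103] [ 0.571 -0.227  0.124] 389.0 211.75
dish 155 [ 0.559 -0.229  0.019] [ 0.522 -0.261  0.012] [ 0.584 -0.205  0.03 ] 383.8 214.9806451612903
arm 293 [ 0.661 -0.007  0.279] [ 0.613 -0.029  0.257] [0.729 0.018 0.288] 306.78839590443687 161.4334470989761
bar 174 [ 0.633 -0.001  0.178] [ 0.6   -0.063  0.152] [0.721 0.071 0.198] 305.7068965517241 181.28735632183907
topwire 121 [0.628 0.001 0.242] [ 0.601 -0.062  0.221] [0.722 0.071 0.255] 304.3884297520661 177.63636363636363
[[ 0.601 -0.063  0.18 ]
 [ 0.601 -0.062  0.196]
 [ 0.6   -0.06   0.184]
 [ 0.601 -0.06   0.197]
 [ 0.606 -0.058  0.17 ]
 [ 0.602 -0.057  0.176]
 [ 0.605 -0.055  0.174]
 [ 0.607 -0.055  0.18 ]
 [ 0.602 -0.055  0.178]
 [ 0.608 -0.052  0.174]
 [ 0.605 -0.052  0.178]
 [ 0.608 -0.05   0.176]
 [ 0.605 -0.049  0.175]
 [ 0.607 -0.047  0.182]
 [ 0.605 -0.047  0.176]
 [ 0.611 -0.044  0.173]
 [ 0.608 -0.044  0.177]
 [ 0.605 -0.044  0.1
[... 3258 characters left out ...]
7  0.177]
 [ 0.631  0.049  0.183]
 [ 0.634  0.05   0.181]
 [ 0.638  0.052  0.177]
 [ 0.633  0.053  0.174]
 [ 0.636  0.053  0.174]
 [ 0.636  0.055  0.174]
 [ 0.639  0.056  0.171]
 [ 0.635  0.058  0.179]
 [ 0.638  0.058  0.177]
 [ 0.638  0.06   0.179]
 [ 0.636  0.061  0.174]
 [ 0.638  0.063  0.178]
 [ 0.641  0.063  0.175]
 [ 0.636  0.064  0.174]
 [ 0.641  0.066  0.177]
 [ 0.638  0.066  0.176]
 [ 0.637  0.067  0.192]
 [ 0.639  0.069  0.176]
 [ 0.638  0.07   0.191]
 [ 0.638  0.071  0.176]]
base 2132 [ 0.669 -0.006  0.012] [ 0.504 -0.148  0.007] [0.85  0.148 0.018] 308.9160412757974 181.58864915572232
((677.1337890625, 0.0714111328125), (345.8143310546875, 295.87054443359375), 0.3858843147754669)
```

View pics/crop1.png

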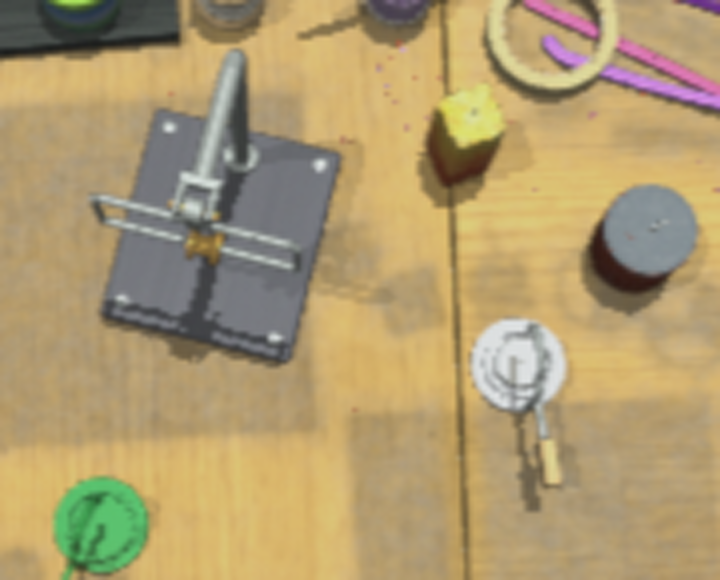

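The crop confirms it: the steel carrier at crop (520,365) holds the tealight and has its handle at (551,462). The brass collar is at (203,245) on the bar. The green one at (100,525) is the look-alike and stays put. Next I plan a close look from the wrist.

```bash
cat >> h.py <<'E'
def R_down(yaw,pitch=0):
    # tool z down, tool y along +-(-sin,cos); pitch tilts about tool y
    return Ro.from_euler('z',yaw)*Ro.from_euler('x',np.pi)*Ro.from_euler('y',pitch)
def delta(p,R,s=None):
    s=s or robot.read_state(); R0=Ro.from_rotvec(s["orientation"])
    return np.r_[R0.inv().apply(np.array(p)-s["tool_pos"]),(R0.inv()*R).as_rotvec()]
E
python3 - <<'E'
from h import *
np.set_printoptions(precision=3,suppress=True)
s=robot.read_state(); R=Ro.from_rotvec(s["orientation"])
print(R.as_matrix()); print(np.array(robot.camera_model("wrist")["tool_from_camera"]),robot.camera_model("wrist")["K"])
print(s["opening"],s["force"],robot.tips_ahead)
print(delta([.40,-.24,.27],R_down(.1),s), delta([.40,-.24,.27],R_down(.1+np.pi),s))
E
```

```text
[[ 0.973  0.232  0.   ]
 [ 0.232 -0.973 -0.   ]
 [ 0.     0.    -1.   ]]
[[ 0.    -0.957 -0.289  0.08 ]
 [ 1.    -0.     0.    -0.001]
 [-0.    -0.289  0.957 -0.183]
 [ 0.     0.     0.     1.   ]] [[314.116   0.    316.898]
 [  0.    314.116 198.483]
 [  0.      0.      1.   ]]
0.09302646972873968 [ 0.124 -0.706  0.218] 0.011
[ 0.333 -0.274 -0.068  0.    -0.     0.134] [ 0.333 -0.274 -0.068  0.     0.    -3.008]
```

```bash
python3 - <<'E'
from h import *
np.set_printoptions(precision=3,suppress=True)
print(delta([.40,-.245,.25],R_down(.1,.43)))
E
```

```text
[ 0.332 -0.269 -0.048 -0.029  0.429  0.132]
```

Call:
move_arm(deltas=[0.042, -0.034, -0.006, -0.004, 0.054, 0.017, 1, 0.083, -0.067, -0.012, -0.007, 0.107, 0.033, 1, 0.125, -0.101, -0.018, -0.011, 0.161, 0.05, 1, 0.166, -0.135, -0.024, -0.015, 0.215, 0.066, 1, 0.208, -0.168, -0.03, -0.018, 0.268, 0.083, 1, 0.249, -0.202, -0.036, -0.022, 0.322, 0.1, 1, 0.29, -0.235, -0.042, -0.026, 0.375, 0.115, 1, 0.332, -0.269, -0.048, -0.029, 0.429, 0.132, 1, 0.332, -0.269, -0.048, -0.029, 0.429, 0.132, 1, 0.332, -0.269, -0.048, -0.029, 0.429, 0.132, 1])

```text
t: 2.35
tool_pos: [0.3995, -0.2453, 0.2501]
orientation: [-3.046, -0.154, -0.664]
force: [0.5, -0.4, -0.1]
opening: 0.0929
gripper_force: 0.0
```

```bash
python3 - <<'E'
from h import *
np.set_printoptions(precision=3,suppress=True)
s=robot.read_state(); print(s["t"],s["tool_pos"],s["q"],s["force"])
im,d,K,W=cam("wrist"); X=cloud(d,K,W); save("w1.png",im); np.savez("w1.npz",im=im,X=X)
for l in ["handle","hook_seat","carrier","tealight_mid"]:
    for r in robot.recognise("wrist",l)[:2]:
        u,v=np.round(r["uv"]).astype(int); print(l,round(r["confidence"],2),u,v,X[v,u])
Z=X[...,2]
R=(X[...,0]>.38)&(X[...,0]<.62)&(X[...,1]>-.3)&(X[...,1]<-.18)
for n,a,b in [("hook",.104,.13),("handle",.055,.09),("dish",.006,.04)]:
    m=R&(Z>a)&(Z<b); P=X[m]; print(n,len(P),P.mean(0),np.percentile(P,[1,99],axis=0)); 
    if len(P)>5:
        print(cv2.minAreaRect((P[:,:2]*1000).astype(np.float32)))
m=R&(Z>.078)&(Z<.092)&(X[...,0]<.5);P=X[m];print("htop",len(P),P.mean(0),cv2.minAreaRect((P[:,:2]*1000).astype(np.float32)))
E
```

```text
2.35 [ 0.399 -0.245  0.25 ] [-0.982 -0.599  2.085  0.378  1.452  0.482] [ 0.542 -0.354 -0.138]
handle 0.62 69 189 [0.434 0.108 0.015]
handle 0.57 320 135 [ 0.524 -0.236  0.083]
hook_seat 0.86 73 192 [0.43  0.105 0.01 ]
hook_seat 0.85 318 134 [ 0.525 -0.234  0.083]
carrier 0.62 76 191 [0.432 0.104 0.006]
carrier 0.62 139 3 [ 0.603 -0.054  0.178]
tealight_mid 0.65 317 126 [ 0.532 -0.232  0.089]
hook 188 [ 0.549 -0.233  0.116] [[ 0.535 -0.237  0.104]
 [ 0.569 -0.229  0.122]]
((552.6542358398438, -232.52926635742188), (37.28464889526367, 5.7221174240112305), 5.923920154571533)
handle 449 [ 0.49  -0.241  0.081] [[ 0.459 -0.3    0.063]
 [ 0.62  -0.233  0.089]]
((544.1133422851562, -255.47146606445312), (37.472408294677734, 171.64076232910156), 71.69917297363281)
dish 1482 [ 0.555 -0.232  0.013] [[ 0.524 -0.265  0.006]
 [ 0.59  -0.198  0.023]]
((557.88134765625, -231.57078552246094), (70.61250305175781, 69.21104431152344), 5.8298258781433105)
htop 281 [ 0.475 -0.241  0.085] ((476.086669921875, -241.06539916992188), (33.724021911621094, 11.956958770751953), 5.824610233306885)
```

View pics/w1.png

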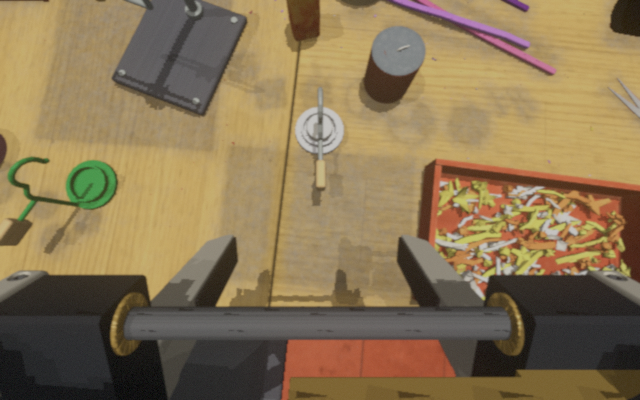

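The picture shows the tealight carrier at (320,130), its handle at (320,175) and the hook above the dish; the green one is at (75,185). Handle top centre is at (0.476, -0.241), yaw 5.8°.

```bash
python3 - <<'E'
from h import *
np.set_printoptions(precision=4,suppress=True)
R=R_down(.102,.43); tz=R.apply([0,0,1]); p=np.array([.476,-.241,.070])+.008*tz
print(delta(p-.06*tz,R),delta(p,R))
E
```

```text
[-0.0049  0.0028  0.1434  0.0013  0.0009 -0.0034] [-0.0049  0.0027  0.2034  0.0013  0.0009 -0.0034]
```

Call:
move_arm(deltas=[-0.002, 0.001, 0.05, 0, 0, 0, 1, -0.004, 0.002, 0.1, 0.001, 0.001, -0.003, 1, -0.005, 0.0027, 0.143, 0.001, 0.001, -0.003, 1, -0.005, 0.0027, 0.173, 0.001, 0.001, -0.003, 1, -0.005, 0.0027, 0.203, 0.001, 0.001, -0.003, 1, -0.005, 0.0027, 0.203, 0.001, 0.001, -0.003, 1, -0.005, 0.0027, 0.203, 0.001, 0.001, -0.003, 0.4], squeeze=10)

```text
t: 3.48
tool_pos: [0.4795, -0.2404, 0.0641]
orientation: [-3.044, -0.156, -0.666]
force: [0.6, -0.7, 0.9]
opening: 0.0871
gripper_force: 0.0
```

Call:
move_arm(deltas=[0, 0, 0, 0, 0, 0, 0, 0, 0, 0, 0, 0, 0, 0, 0, 0, 0, 0, 0, 0, 0, 0, 0, 0, 0, 0, 0, 0, 0, 0, 0, 0, 0, 0, 0, 0, 0, 0, 0, 0, 0, 0], squeeze=10)

```text
t: 4.22
tool_pos: [0.4795, -0.2398, 0.0632]
orientation: [-3.044, -0.157, -0.666]
force: [0.1, -0.5, 0.4]
opening: 0.0274
gripper_force: 0.0
```

Call:
move_arm(deltas=[0, 0, 0, 0, 0, 0, 0, 0, 0, 0, 0, 0, 0, 0, 0, 0, 0, 0, 0, 0, 0, 0, 0, 0, 0, 0, 0, 0], squeeze=10)

```text
t: 4.72
tool_pos: [0.4796, -0.2399, 0.0633]
orientation: [-3.044, -0.157, -0.666]
force: [-0.4, 0.1, -1.6]
opening: 0.0115
gripper_force: 10.0
```

Call:
move_arm(deltas=[0, 0, 0, 0, 0, 0, 0, 0, 0, 0, 0, 0, 0, 0, 0, 0, 0, 0, 0, 0, 0], squeeze=55)

```text
t: 5.1
tool_pos: [0.4796, -0.2398, 0.0633]
orientation: [-3.044, -0.157, -0.666]
force: [0.1, -1.6, -0.6]
opening: 0.0111
gripper_force: 55.0
```

```bash
cat >> h.py <<'E'
def tcp_for_seat(seat,yaw,pitch=.43):
    return np.array(seat)-Ro.from_euler('z',yaw).apply([.0747,0,.0523])
E
python3 - <<'E'
from h import *
np.set_printoptions(precision=4,suppress=True)
s=robot.read_state(); R=Ro.from_rotvec(s["orientation"])
print(delta(s["tool_pos"]+[0,0,.03],R),delta(s["tool_pos"]+[0,0,.112],R))
a=-.268; x=np.array([np.cos(a),np.sin(a),0])
p=tcp_for_seat(np.r_[(np.array([.618,0,0])-.1*x)[:2],.227],a)
print(p,delta(p,R_down(a,.43)))
E
```

```text
[ 0.0125  0.     -0.0273  0.      0.      0.    ] [ 0.0468  0.0001 -0.1018  0.      0.      0.    ]
[0.4495 0.0463 0.1747] [ 0.0461 -0.2876 -0.1016 -0.1542 -0.0007  0.3372]
```

Call:
move_arm(deltas=[0.004, 0, -0.009, 0, 0, 0, 0, 0.008, 0, -0.018, 0, 0, 0, 0, 0.0125, 0, -0.027, 0, 0, 0, 0, 0.017, 0, -0.036, 0, 0, 0, 0, 0.021, 0, -0.045, 0, 0, 0, 0, 0.021, 0, -0.045, 0, 0, 0, 0])

```text
t: 5.85
tool_pos: [0.4805, -0.2404, 0.1144]
orientation: [-3.045, -0.157, -0.669]
force: [0.8, 0.0, -2.7]
opening: 0.0108
gripper_force: 55.0
```

```bash
python3 - <<'E'
from h import *
np.set_printoptions(precision=4,suppress=True)
s=robot.read_state(); R=Ro.from_rotvec(s["orientation"]); print(s["t"],s["tool_pos"],s["force"],s["wrist_torque"])
print(delta(s["tool_pos"]+[0,0,.062],R))
a=-.268; x=np.array([np.cos(a),np.sin(a),0])
p=tcp_for_seat(np.r_[(np.array([.618,0,0])-.1*x)[:2],.227],a)
print(p,delta(p,R_down(a,.43)))
im,d,K,W=cam("wrist"); X=cloud(d,K,W); save("w2.png",im)
# hook seen in TCP-yaw frame
yaw=.102; L=Ro.from_euler('z',-yaw).apply((X-s["tool_pos"]).reshape(-1,3)).reshape(X.shape)
m=(abs(L[...,1])<.02)&(L[...,0]>.03)&(L[...,0]<.11)&(L[...,2]>.035)&(L[...,2]<.075); P=L[m]
print(len(P),P.mean(0),np.percentile(P,[2,50,98],axis=0))
m=m&(L[...,2]>.045); P=L[m]; print(np.polyfit(P[:,0],P[:,1],1),np.percentile(P,[2,50,98],axis=0))
E
```

```text
5.85 [ 0.4805 -0.2404  0.1144] [ 0.7692  0.0442 -2.737 ] [-0.0534  0.7329 -0.0023]
[ 0.026   0.0001 -0.0563  0.      0.      0.    ]
[0.4495 0.0463 0.1747] [ 0.0243 -0.2882 -0.0559 -0.1529 -0.0025  0.3379]
797 [0.0691 0.0007 0.0499] [[ 0.0559 -0.002   0.0366]
 [ 0.068   0.0006  0.0516]
 [ 0.088   0.0036  0.0551]]
[0.     0.0007] [[ 0.0593 -0.0019  0.0458]
 [ 0.0707  0.0006  0.0524]
 [ 0.0881  0.0036  0.0552]]
```

View pics/w2.png

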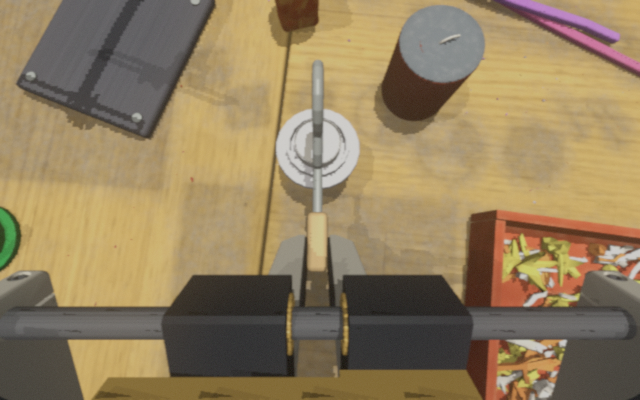

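Held level, with the tealight at (318,143) and the hook above it. I'll lift and carry it to a point in front of the hanger.

Call:
move_arm(deltas=[0.013, 0, -0.028, 0, 0, 0, 0, 0.026, -0.01, -0.056, 0, 0, 0.005, 0, 0.026, -0.03, -0.056, -0.015, 0, 0.03, 0, 0.026, -0.06, -0.056, -0.03, 0, 0.065, 0, 0.026, -0.09, -0.056, -0.046, 0, 0.1, 0, 0.026, -0.125, -0.056, -0.065, 0, 0.145, 0, 0.025, -0.16, -0.056, -0.084, -0.001, 0.187, 0, 0.025, -0.195, -0.056, -0.103, -0.001, 0.23, 0, 0.025, -0.23, -0.056, -0.122, -0.002, 0.27, 0, 0.024, -0.26, -0.056, -0.138, -0.002, 0.305, 0, 0.024, -0.28, -0.056, -0.148, -0.002, 0.328, 0, 0.024, -0.288, -0.056, -0.153, -0.002, 0.338, 0])

```text
t: 7.4
tool_pos: [0.448, 0.0483, 0.1728]
orientation: [2.991, -0.401, 0.648]
force: [-0.6, -0.1, -2.0]
opening: 0.011
gripper_force: 55.0
```

Call:
move_arm(deltas=[0, 0, 0, 0, 0, 0, 0, 0, 0, 0, 0, 0, 0, 0, 0, 0, 0, 0, 0, 0, 0])

```text
t: 7.78
tool_pos: [0.4487, 0.046, 0.1735]
orientation: [2.989, -0.405, 0.65]
force: [-0.0, -1.1, -2.6]
opening: 0.0114
gripper_force: 55.0
```

```bash
cat > look.py <<'E'
from h import *
import sys
np.set_printoptions(precision=4,suppress=True)
s=robot.read_state(); print(s["t"],s["tool_pos"],s["force"],s["q"])
im,d,K,W=cam("wrist"); X=cloud(d,K,W); save(sys.argv[1]+".png",im)
a=-.268; L=Ro.from_euler('z',-a).apply((X-s["tool_pos"]).reshape(-1,3)).reshape(X.shape)  # approach frame, rel. TCP
Zw=X[...,2]
m=(abs(L[...,1])<.012)&(L[...,0]>.05)&(L[...,0]<.11)&(L[...,2]>.03)&(L[...,2]<.075); P=L[m]
print("hook",len(P),P.mean(0),np.percentile(P,[2,98],axis=0),np.polyfit(P[:,0],P[:,1],1))
m=(Zw>.16)&(Zw<.20)&(L[...,0]>.13)&(L[...,0]<.24)&(abs(L[...,1])<.1); P=L[m]; zz=Zw[m]
print("bar",len(P),P.mean(0)); 
b=np.abs(P[:,1]-np.median(P[:,1]))>0
for lo in np.arange(-.08,.08,.004):
    k=(P[:,1]>=lo)&(P[:,1]<lo+.004)
    if k.sum()>2: print("%.3f n%d x %.4f..%.4f zmax %.4f"%(lo+.002,k.sum(),*np.percentile(P[k,0],[5,95]),np.percentile(zz[k],95)))
E
python3 look.py w3
```

```text
7.775 [0.4487 0.046  0.1735] [-0.0223 -1.1244 -2.5606] [ 0.1282 -0.7607  2.3166 -0.1727  1.1921  2.0003]
hook 837 [0.0687 0.0001 0.049 ] [[ 0.0556 -0.0026  0.0324]
 [ 0.0882  0.003   0.055 ]] [-0.001   0.0001]
bar 13 [ 0.1677  0.0015 -0.0037]
-0.006 n4 x 0.1669..0.1682 zmax 0.1707
0.010 n5 x 0.1667..0.1680 zmax 0.1710
```

View pics/w3.png

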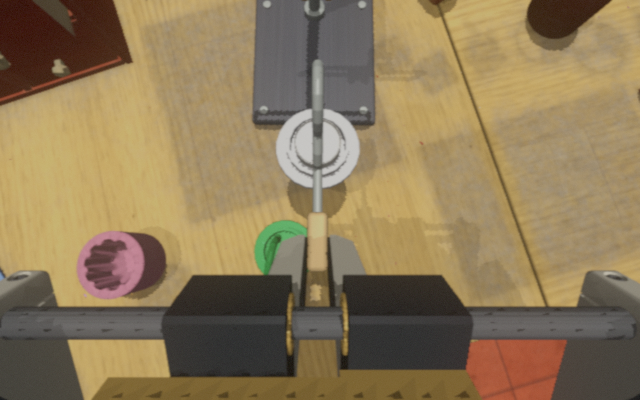

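The base plate edges run vertically, so the yaw fits. The hook is at column 318, and the flange fronts are just out of view. I'll move 45 mm closer and look again.

Call:
move_arm(deltas=[0.01, 0, 0.005, 0, 0, 0, 0, 0.02, 0, 0.009, 0, 0, 0, 0, 0.031, 0, 0.014, 0, 0, 0, 0, 0.041, 0, 0.019, 0, 0, 0, 0, 0.041, 0, 0.019, 0, 0, 0, 0, 0.041, 0, 0.019, 0, 0, 0, 0])

```text
t: 8.57
tool_pos: [0.492, 0.0345, 0.1732]
orientation: [2.989, -0.404, 0.649]
force: [0.0, -0.3, -2.5]
opening: 0.0109
gripper_force: 55.0
```

```bash
sed -i 's/L\[...,0\]>.13/L[...,0]>.10/' look.py; python3 look.py w4
```

```text
8.575 [0.492  0.0345 0.1732] [ 0.0362 -0.3187 -2.492 ] [ 0.0782 -0.606   2.2276 -0.1563  1.1195  1.9574]
hook 840 [0.0687 0.0001 0.0489] [[ 0.0555 -0.0025  0.0323]
 [ 0.0882  0.003   0.0547]] [0.0006 0.0001]
bar 3145 [0.131  0.0034 0.0073]
-0.066 n67 x 0.1297..0.1314 zmax 0.1989
-0.062 n214 x 0.1295..0.1332 zmax 0.1989
-0.058 n56 x 0.1295..0.1346 zmax 0.1790
-0.054 n60 x 0.1297..0.1346 zmax 0.1785
-0.050 n58 x 0.1299..0.1341 zmax 0.1789
-0.046 n62 x 0.1298..0.1343 zmax 0.1790
-0.042 n58 x 0.1301..0.1343 zmax 0.1791
-0.038 n59 x 0.1295..0.1342 zmax 0.1787
-0.034 n59 x 0.1300..0.1341 zmax 0.1786
-0.030 n60 x 0.1302..0.1343 zmax 0.1789
-0.026 n58 x 0.1299..0.1342 zmax 0.1787
-0.022 n60 x 0.1301..0.1342 zmax 0.1792
-0.018 n59 x 0.1300..0.1342 zmax 0.1783
-0.014 n58 x 0.1300..0.1344 zmax 0.1790
-0.010 n164 x 0.1216..0.1383 zmax 0.1875
-0.006 n202 x 0.1217..0.1383 zmax 0.1871
-0.002 n133 x 0.1261..0.1363 zmax 0.1829
0.002 n141 x 0.1263..0.1368 zmax 0.1830
0.006 n207 x 0.1222..0.1387 zmax 0.1871
0.010 n194 x 0.1215..0.1390 zmax 0.1875
0.014 n59 x 0.1302..0.1355 zmax 0.1791
0.018 n60 x 0.1301..0.1357 zmax 0.1789
0.022 n60 x 0.1303..0.1353 zmax 0.1789
0.026 n60 x 0.1302..0.1353 zmax 0.1785
0.030 n58 x 0.1304..0.1357 zmax 0.1789
0.034 n59 x 0.1304..0.1357 zmax 0.1784
0.038 n60 x 0.1304..0.1351 zmax 0.1792
0.042 n59 x 0.1303..0.1353 zmax 0.1789
0.046 n57 x 0.1307..0.1353 zmax 0.1789
0.050 n61 x 0.1305..0.1349 zmax 0.1788
0.054 n56 x 0.1305..0.1353 zmax 0.1787
0.058 n63 x 0.1305..0.1351 zmax 0.1787
0.062 n56 x 0.1302..0.1353 zmax 0.1788
0.066 n58 x 0.1304..0.1349 zmax 0.1791
0.070 n211 x 0.1304..0.1343 zmax 0.1984
0.074 n79 x 0.1304..0.1320 zmax 0.1987
```

View pics/w4.png

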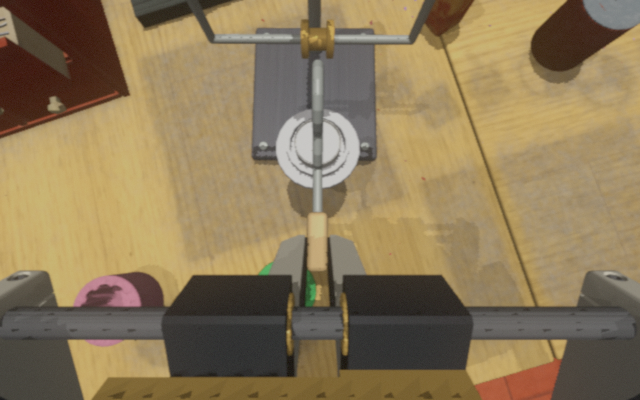

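Bar at row 38, collar (300–335, 38), hook tip at (318,65). Collar centre is within 1 mm of the hook line and the bar is square to it. I'll go in 59 mm above the collar.

Call:
move_arm(deltas=[0.008, 0, 0.004, 0, 0, 0, 0, 0.016, 0, 0.0075, 0, 0, 0, 0, 0.024, 0, 0.011, 0, 0, 0, 0, 0.032, 0, 0.0147, 0, 0, 0, 0, 0.04, 0, 0.0184, 0, 0, 0, 0, 0.048, 0, 0.022, 0, 0, 0, 0, 0.0536, 0, 0.0246, 0, 0, 0, 0, 0.0536, 0, 0.0246, 0, 0, 0, 0, 0.0536, 0, 0.0246, 0, 0, 0, 0])

```text
t: 9.75
tool_pos: [0.549, 0.019, 0.1732]
orientation: [2.989, -0.404, 0.65]
force: [0.0, 0.3, -2.6]
opening: 0.0113
gripper_force: 55.0
```

```bash
sed -i 's/L\[...,0\]>.10/L[...,0]>.03/;s/(L\[...,0\]<.24)/(L[...,0]<.12)/' look.py; python3 look.py w5
```

```text
9.75 [0.549  0.019  0.1732] [ 0.0391  0.2525 -2.5533] [ 0.0275 -0.4195  2.1029 -0.1388  1.0505  1.911 ]
hook 1190 [ 0.068  -0.0008  0.0583] [[ 0.0557 -0.0113  0.0335]
 [ 0.0769  0.0112  0.0743]] [-0.1824  0.0116]
bar 3221 [0.0684 0.0033 0.0085]
-0.066 n35 x 0.0708..0.0718 zmax 0.1994
-0.062 n177 x 0.0706..0.0748 zmax 0.1990
-0.058 n64 x 0.0710..0.0761 zmax 0.1789
-0.054 n59 x 0.0707..0.0762 zmax 0.1787
-0.050 n64 x 0.0709..0.0761 zmax 0.1785
-0.046 n63 x 0.0710..0.0759 zmax 0.1790
-0.042 n56 x 0.0710..0.0761 zmax 0.1784
-0.038 n56 x 0.0710..0.0758 zmax 0.1788
-0.034 n53 x 0.0712..0.0761 zmax 0.1786
-0.030 n56 x 0.0713..0.0759 zmax 0.1787
-0.026 n54 x 0.0713..0.0762 zmax 0.1788
-0.022 n59 x 0.0712..0.0760 zmax 0.1791
-0.018 n55 x 0.0713..0.0762 zmax 0.1788
-0.014 n54 x 0.0712..0.0760 zmax 0.1790
-0.010 n183 x 0.0629..0.0817 zmax 0.1872
-0.006 n187 x 0.0631..0.0813 zmax 0.1870
-0.002 n222 x 0.0319..0.0715 zmax 0.1993
0.002 n294 x 0.0317..0.0697 zmax 0.1992
0.006 n188 x 0.0633..0.0823 zmax 0.1870
0.010 n191 x 0.0630..0.0824 zmax 0.1872
0.014 n54 x 0.0714..0.0761 zmax 0.1787
0.018 n54 x 0.0713..0.0759 zmax 0.1789
0.022 n54 x 0.0714..0.0760 zmax 0.1789
0.026 n60 x 0.0713..0.0765 zmax 0.1787
0.030 n63 x 0.0716..0.0773 zmax 0.1791
0.034 n59 x 0.0713..0.0769 zmax 0.1791
0.038 n62 x 0.0716..0.0770 zmax 0.1789
0.042 n61 x 0.0715..0.0770 zmax 0.1790
0.046 n60 x 0.0715..0.0770 zmax 0.1788
0.050 n62 x 0.0716..0.0768 zmax 0.1791
0.054 n61 x 0.0715..0.0768 zmax 0.1787
0.058 n64 x 0.0718..0.0769 zmax 0.1789
0.062 n58 x 0.0716..0.0767 zmax 0.1789
0.066 n63 x 0.0716..0.0768 zmax 0.1787
0.070 n186 x 0.0717..0.0761 zmax 0.1988
0.074 n30 x 0.0715..0.0725 zmax 0.1975
```

View pics/w5.png

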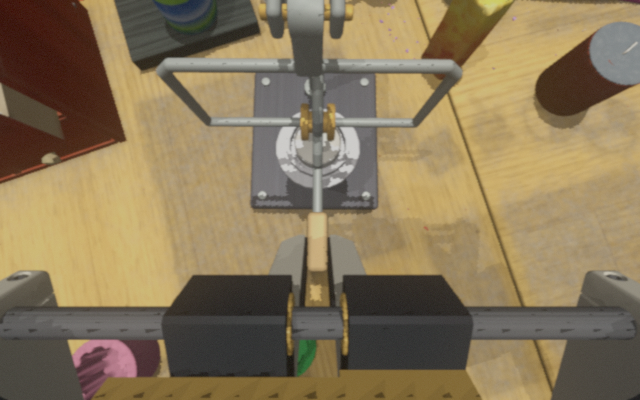

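The hook sits through the loop between the two flanges (308/330, 122). Lowering gently now.

Call:
move_arm(deltas=[-0.0025, 0, 0.0055, 0, 0, 0, 0, -0.005, 0, 0.011, 0, 0, 0, 0, -0.0075, 0, 0.0164, 0, 0, 0, 0, -0.01, 0, 0.0218, 0, 0, 0, 0, -0.0125, 0, 0.0273, 0, 0, 0, 0, -0.0142, 0, 0.031, 0, 0, 0, 0, -0.0142, 0, 0.031, 0, 0, 0, 0, -0.0142, 0, 0.031, 0, 0, 0, 0])

```text
t: 10.8
tool_pos: [0.5493, 0.019, 0.1396]
orientation: [2.989, -0.404, 0.651]
force: [-0.7, -0.1, -2.7]
opening: 0.0113
gripper_force: 55.0
```

Call:
move_arm(deltas=[-0.0004, 0, 0.0009, 0, 0, 0, 0, -0.0008, 0, 0.0018, 0, 0, 0, 0, -0.0012, 0, 0.0027, 0, 0, 0, 0, -0.0012, 0, 0.0027, 0, 0, 0, 0])

```text
t: 11.3
tool_pos: [0.5491, 0.019, 0.1362]
orientation: [2.989, -0.404, 0.65]
force: [1.1, 1.1, -3.1]
opening: 0.011
gripper_force: 55.0
```

Call:
move_arm(deltas=[-0.0004, 0, 0.0009, 0, 0, 0, 0, -0.0008, 0, 0.0018, 0, 0, 0, 0, -0.0008, 0, 0.0018, 0, 0, 0, 0])

```text
t: 11.68
tool_pos: [0.5491, 0.019, 0.1341]
orientation: [2.989, -0.404, 0.65]
force: [0.0, -0.3, -2.7]
opening: 0.011
gripper_force: 55.0
```

Call:
move_arm(deltas=[-0.0004, 0, 0.0009, 0, 0, 0, 0, -0.0008, 0, 0.0018, 0, 0, 0, 0, -0.0008, 0, 0.0018, 0, 0, 0, 0])

```text
t: 12.05
tool_pos: [0.5494, 0.019, 0.1326]
orientation: [2.989, -0.404, 0.651]
force: [-0.4, 0.9, -2.4]
opening: 0.0109
gripper_force: 55.0
```

Call:
move_arm(deltas=[-0.0004, 0, 0.0009, 0, 0, 0, 0, -0.0004, 0, 0.0009, 0, 0, 0, 0])

```text
t: 12.3
tool_pos: [0.5495, 0.019, 0.1317]
orientation: [2.989, -0.404, 0.652]
force: [-0.2, -0.3, -1.1]
opening: 0.011
gripper_force: 55.0
```

Call:
move_arm(deltas=[-0.0004, 0, 0.0009, 0, 0, 0, 0, -0.0004, 0, 0.0009, 0, 0, 0, 0])

```text
t: 12.55
tool_pos: [0.5495, 0.019, 0.1307]
orientation: [2.989, -0.404, 0.652]
force: [0.2, 0.4, 0.6]
opening: 0.0114
gripper_force: 55.0
```

```bash
python3 look.py w6; python3 -c "
from h import *
im=cv2.imread('pics/w6.png'); cv2.imwrite('pics/w6c.png',cv2.resize(im[40:240,200:440],None,fx=3,fy=3,interpolation=cv2.INTER_CUBIC))
for i in range(5): print(robot.read_state()['force'],robot.read_state()['wrist_torque'])"
```

```text
12.55 [0.5495 0.019  0.1307] [0.1637 0.3812 0.5972] [ 0.0276 -0.3799  2.1535 -0.1471  0.9602  1.9263]
hook 2246 [0.0689 0.     0.0518] [[ 0.0553 -0.0106  0.0361]
 [ 0.0852  0.0105  0.0576]] [-0.0035  0.0002]
bar 5547 [0.0705 0.0029 0.0504]
-0.066 n81 x 0.0693..0.0703 zmax 0.1994
-0.062 n349 x 0.0694..0.0735 zmax 0.1993
-0.058 n99 x 0.0693..0.0745 zmax 0.1788
-0.054 n88 x 0.0695..0.0743 zmax 0.1787
-0.050 n95 x 0.0693..0.0742 zmax 0.1791
-0.046 n91 x 0.0697..0.0743 zmax 0.1789
-0.042 n94 x 0.0695..0.0744 zmax 0.1788
-0.038 n97 x 0.0694..0.0743 zmax 0.1786
-0.034 n88 x 0.0696..0.0744 zmax 0.1788
-0.030 n94 x 0.0695..0.0744 zmax 0.1787
-0.026 n95 x 0.0696..0.0742 zmax 0.1786
-0.022 n94 x 0.0696..0.0742 zmax 0.1789
-0.018 n91 x 0.0697..0.0744 zmax 0.1785
-0.014 n91 x 0.0697..0.0742 zmax 0.1787
-0.010 n293 x 0.0614..0.0797 zmax 0.1872
-0.006 n324 x 0.0616..0.0793 zmax 0.1870
-0.002 n472 x 0.0553..0.0849 zmax 0.1880
0.002 n540 x 0.0550..0.0849 zmax 0.1882
0.006 n345 x 0.0617..0.0790 zmax 0.1871
0.010 n287 x 0.0616..0.0795 zmax 0.1873
0.014 n89 x 0.0699..0.0748 zmax 0.1787
0.018 n90 x 0.070
[... 233 characters left out ...]
01..0.0748 zmax 0.1786
0.046 n90 x 0.0700..0.0749 zmax 0.1788
0.050 n93 x 0.0702..0.0749 zmax 0.1788
0.054 n93 x 0.0701..0.0747 zmax 0.1787
0.058 n95 x 0.0703..0.0747 zmax 0.1789
0.062 n92 x 0.0702..0.0749 zmax 0.1791
0.066 n93 x 0.0703..0.0749 zmax 0.1787
0.070 n383 x 0.0702..0.0746 zmax 0.1991
0.074 n62 x 0.0703..0.0711 zmax 0.1987
[-0.2202856  -0.01279608  1.80068109] [0.04446164 0.16036071 0.04629868]
[-0.2202856  -0.01279608  1.80068109] [0.04446164 0.16036071 0.04629868]
[-0.2202856  -0.01279608  1.80068109] [0.04446164 0.16036071 0.04629868]
[-0.2202856  -0.01279608  1.80068109] [0.04446164 0.16036071 0.04629868]
[-0.2202856  -0.01279608  1.80068109] [0.04446164 0.16036071 0.04629868]
```

View pics/w6c.png

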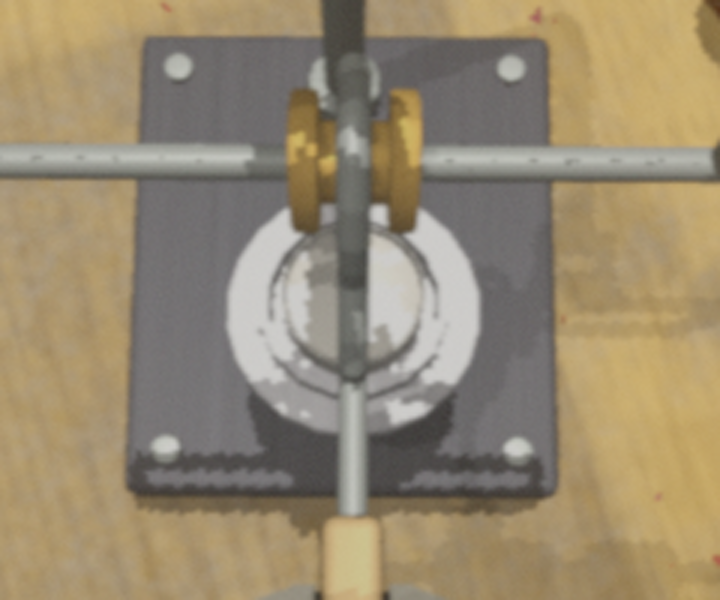

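The hook lies in the groove between the flanges (crop (352,160)), its top at z = 0.188 as expected, with the weight off the gripper and the tealight in place. I'll let go gently.

Call:
move_arm(deltas=[0, 0, 0, 0, 0, 0, 0, 0, 0, 0, 0, 0, 0, 0, 0, 0, 0, 0, 0, 0, 0, 0, 0, 0, 0, 0, 0, 0], squeeze=3)

```text
t: 13.1
tool_pos: [0.5493, 0.019, 0.1305]
orientation: [2.989, -0.404, 0.651]
force: [-0.2, -0.9, 0.7]
opening: 0.0118
gripper_force: 3.0
```

Call:
move_arm(deltas=[0, 0, 0, 0, 0, 0, 0.16, 0, 0, 0, 0, 0, 0, 0.2, 0, 0, 0, 0, 0, 0, 0.25, 0, 0, 0, 0, 0, 0, 0.35, 0, 0, 0, 0, 0, 0, 0.45, 0, 0, 0, 0, 0, 0, 0.5, 0, 0, 0, 0, 0, 0, 0.5, 0, 0, 0, 0, 0, 0, 0.5, 0, 0, 0, 0, 0, 0, 0.5, 0, 0, 0, 0, 0, 0, 0.5])

```text
t: 14.35
tool_pos: [0.5492, 0.019, 0.1304]
orientation: [2.989, -0.404, 0.651]
force: [-0.2, -0.1, -0.3]
opening: 0.0468
gripper_force: 0.0
```

```bash
python3 look.py w7 | grep -E "hook|0.00[26] n"; python3 -c "
from h import *
im=cv2.imread('pics/w7.png'); cv2.imwrite('pics/w7c.png',cv2.resize(im[40:340,160:480],None,fx=2,fy=2))
print(robot.read_state()['force'],robot.read_state()['opening'])"
```

```text
hook 2298 [ 0.0702 -0.      0.0517] [[ 0.0561 -0.0106  0.0341]
-0.006 n328 x 0.0634..0.0811 zmax 0.1870
-0.002 n518 x 0.0560..0.0857 zmax 0.1880
0.002 n537 x 0.0559..0.0859 zmax 0.1879
0.006 n344 x 0.0635..0.0808 zmax 0.1869
[-0.37941757  0.65263323 -0.68805734] 0.046442889756045866
```

View pics/w7c.png

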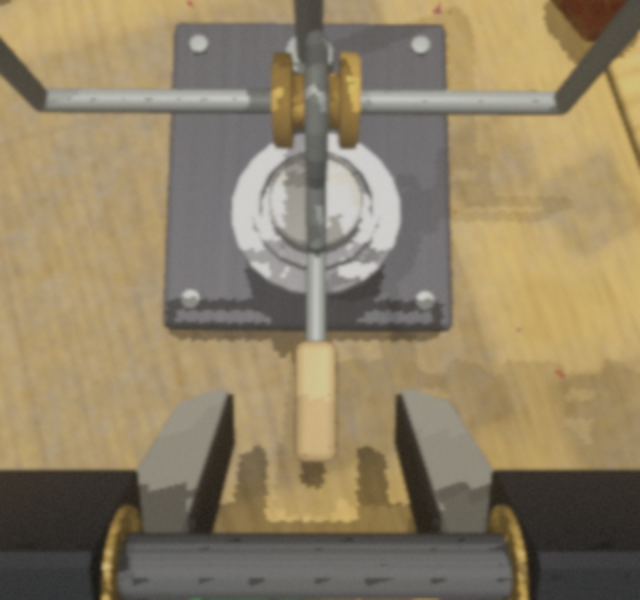

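The carrier hangs upright in the groove with the fingers clear on both sides. I'll back off along the tool axis.

Call:
move_arm(deltas=[0, 0, -0.008, 0, 0, 0, 0.5, 0, 0, -0.02, 0, 0, 0, 0.5, 0, 0, -0.035, 0, 0, 0, 0.5, 0, 0, -0.055, 0, 0, 0, 0.5, 0, 0, -0.08, 0, 0, 0, 0.5, 0, 0, -0.105, 0, 0, 0, 0.5, 0, 0, -0.12, 0, 0, 0, 0.5, 0, 0, -0.12, 0, 0, 0, 0.5, 0, 0, -0.12, 0, 0, 0, 0.5, 0, 0, -0.12, 0, 0, 0, 0.5, 0, 0, -0.12, 0, 0, 0, 0.5, 0, 0, -0.12, 0, 0, 0, 0.5])

```text
t: 15.9
tool_pos: [0.501, 0.032, 0.2391]
orientation: [2.989, -0.404, 0.65]
force: [0.5, 0.1, 0.7]
opening: 0.0469
gripper_force: 0.0
```

Call:
move_arm(deltas=[0, 0, 0, 0, 0, 0, 0.5, 0, 0, 0, 0, 0, 0, 0.5, 0, 0, 0, 0, 0, 0, 0.5, 0, 0, 0, 0, 0, 0, 0.5, 0, 0, 0, 0, 0, 0, 0.5, 0, 0, 0, 0, 0, 0, 0.5, 0, 0, 0, 0, 0, 0, 0.5, 0, 0, 0, 0, 0, 0, 0.5, 0, 0, 0, 0, 0, 0, 0.5, 0, 0, 0, 0, 0, 0, 0.5, 0, 0, 0, 0, 0, 0, 0.5, 0, 0, 0, 0, 0, 0, 0.5])

```text
t: 17.4
tool_pos: [0.5011, 0.0321, 0.2396]
orientation: [2.989, -0.404, 0.651]
force: [-0.9, -0.9, -0.1]
opening: 0.0467
gripper_force: 0.0
```

```bash
python3 - <<'E'
from h import *
c=[]
for i in range(4):
    im,d,K,W=cam("wrist"); X=cloud(d,K,W)
    h=(X[...,0]>.5)&(X[...,0]<.6)&(X[...,1]>-.03)&(X[...,1]<.06)&(X[...,2]>.125)&(X[...,2]<.16)
    k=(abs(X[...,0]-.618)<.04)&(abs(X[...,1])<.006)&(X[...,2]>.16)&(X[...,2]<.22)
    print(X[h].mean(0).round(4),X[k].mean(0).round(4),np.percentile(X[k][:,2],98).round(4))
save("w8.png",im)
E
```

```text
[0.5596 0.0162 0.1501] [6.164e-01 5.000e-04 1.811e-01] 0.1882
[0.5596 0.0162 0.1501] [6.165e-01 4.000e-04 1.812e-01] 0.1882
[0.5595 0.0162 0.1501] [6.165e-01 5.000e-04 1.812e-01] 0.1883
[0.5596 0.0162 0.1501] [6.164e-01 4.000e-04 1.812e-01] 0.1883
```

View pics/w8.png

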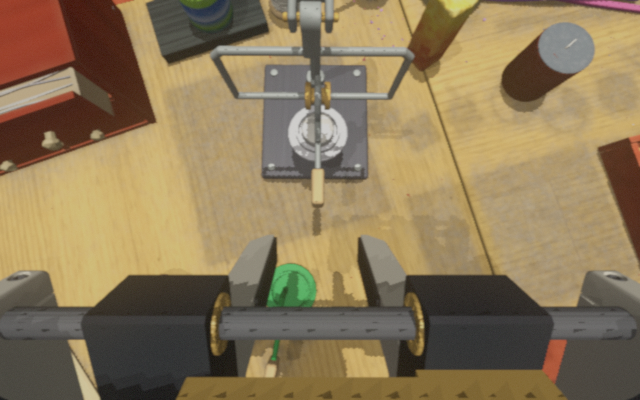

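The carrier hangs still from the collar at (318,95) with the tealight in the dish at (318,132), and the gripper is clear.

```bash
python3 -c "
from plant import robot
print(robot.close_job())"
```

```text
the job is handed in; nothing more can be done
None
```

The tealight carrier hangs still by its hook in the collar's groove with the tealight in its dish, the gripper is clear, and the job was handed in at about 18 s.

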